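Pack and close the forming cassette of the bench press

ROBOT

A 7-joint arm with a two-finger parallel gripper is mounted at the origin on the work surface. World frame = base frame: x ahead of the robot, y to its left, z up, the work surface at z = 0. Lengths are in mm, angles in degrees, forces in N, time in s.
With the tool pointing down it reaches from about 400 to 850 mm from the base axis. Payload 4.5 kg.
Tool frame: the origin (TCP) lies midway between the tips of the shut fingers; the grasp point (between the pads) lies 19 mm behind it; z points along the fingers, y is the line along which they close (so a half turn about z gives the same grasp; the last joint's range is limited). The gripper opens to 85 mm and grips with 20 to 120 N. Pads are 22 mm wide; open, the fingers measure 114 mm over their backs; the gripper's body (76 mm by 85 mm) begins 54 mm behind the grasp point. The pads swing forward as they close: fully open they stand 13 mm farther back than shut.
Start: joints at [1.937, 39.483, -11.15, 89.685, 9.013, 51.709, -12.324], TCP at [625.023, 0.026, 231.317] pointing down, gripper open.
Joint ranges: [-172.22, 172.22], [-26.19, 119.32], [-84.43, 86.54], [7.71, 146.69], [-57.33, 237.33], [2.42, 119.75], [-152.13, 152.13]. Speed limits (degrees/s): [147.25, 147.25, 180, 180, 180, 180, 180].

INTERFACE

Orientations are given as a 3x3 rotation matrix whose columns are the frame's x, y, z axes.
In Python, from station import arm gives the robot as it stands. The module is installed in compiled form; this text tells all that it offers.
- The arm moves only by the tool servo_tool, never from a script. Its argument "plan" is text: rows parted by semicolons, each of 4 numbers parted by spaces: the shift along the tool's x, y, z in m, then the turn about the tool's z in degrees. A call has 1 to 20 rows; each row is the pose to reach, as a shift and turn from the pose commanded when the call began, along the tool's axes at that moment; what a row does not reach only later rows make up. A row lasts 1/8 s, in which the tool goes at most 62.5 mm and 10.7 degrees, less where a joint would pass 70% of its speed; a pose out of reach is approached as far as the arm can. A call with a gripper value outside its range is refused whole. "grip" is the opening, from 0 (shut) to 1 (fully open), set as the call begins (left out, the last holds). The fingers move at their own pace and stop on an object; "force" is the grip in N (left out, the last holds). Time passes only in rows, so rows that repeat a pose let the fingers close. It gives the time, the measured TCP pose, the force, the opening and the grip force at its end, in the units of the state.
- arm.get_state(): the state, without advancing time (a new reading comes with each control period).
- arm.camera(name): name is "scene" or "side" or "wrist"; returns a dict with "frame" (480x640x3 uint8, red, green, blue), "vertical_fov" (degrees; the focal length in pixels is half the picture's height over the tangent of half this angle, whatever the lens; pixels are square), "cx", "cy" (the principal point, pixels), "R" (3x3) and "t" (3): a world point X has camera coordinates R X + t. Camera axes: x right, y down, z forward; pixel columns grow to the right and rows downward; lengths in mm; the calibration is good to about 2 mm. A picture is of the moment at which its call begins. There is no depth.
- arm.job_done(): hands the job in; it is judged then, once.
Trained networks look in a picture, given as the dict that the camera call returned (one of the last four; its "shot" number tells which), for a name from the list of things; names that differ only in an ending like _2 or _b are one class to them, and where a whole thing is asked for, a point or a joint stands for the part that bears it (a point fixed in the world has none). Each returns a list of dicts, best first, with "conf" (0 to 1); they miss things now and then, are a little off and sometimes report something else, mostly with a low value. They report only what shows in the picture. A call takes as long as a camera call.
- arm.look_for(label, picture): "bbox" ([centre column, centre row, width, height] in pixels, round what is visible of it).
- arm.regions_of(label, picture): "pixels" (480x640 bool, what is visible of it) and "bbox" ([centre column, centre row, width, height] in pixels, round what is visible of it).
- arm.mark_of(label, picture): "pixel" ([row, column] in pixels: a listed point, or the origin of a listed thing).
The state is a dict: "clock": time; "q": joint angles; "qvel": joint speeds; "effort": joint torques, N m; "ee_pos": TCP position; "ee_rot": TCP orientation; "contact_force": force on the tool from outside, world axes, zero at the start; "moment": the same for the moment, N m; "width": finger opening in mm; "gripper_force": force on a finger pad.
Only numpy, scipy, OpenCV 4.12 (cv2) and the standard library are available. Lean on these libraries where they do the work, as an engineer would, in place of code of your own. Each camera call takes 0.05 s, during which the arm holds its last target. There are 200 camera calls.

TASK

Stand the grooved aluminium block and the red round former in the blue cassette, one on each side of its brass pin, flat on the yellow sprung floor. Then bring the pressure plate, square with the cassette, over the pin (which it hides) until its hole drops on and the plate lies flat on the two parts, and press it down until the sprung floor is fully at its stop. Finish still pressing the plate down with the gripper, do not let go, and leave the other things on the bench where they are.

Things in the scene. Friction and masses are not known exactly. Their poses are not given: they have to be found in the camera images.
- cassette: Blue-walled steel tray fixed to the bench. Origin: centre of its underside, on the bench; z up, y along its length. Foot 80 (x) x 134 (y) x 8 mm; walls 5 mm thick, inside 50 (x) x 104 (y), tops 36 mm above the bench. Yellow sprung floor inside: top 22 mm above the bench when up, 16 mm when fully down. A fixed upright brass pin in the middle leaves two like pockets; either part may go in either.
- pocket_a (a point): Middle of one pocket, on the raised sprung floor, 29 mm from the pin axis towards the cassette's +y. The pocket is 50 mm (x) by 46 mm (y, from 6 to 52 mm off centre).
- pocket_b (a point): The same for the other pocket, 29 mm from the pin axis towards the cassette's -y.
- pin_tip (a point): Centre of the top of the brass pin, on the cassette's vertical centre line, 72 mm above the bench and 10 mm above the tops of the packed parts. The pin is 12 mm in diameter, its top 2 mm tapered to 8 mm.
- follower (a joint): How far the yellow sprung floor of the cassette has gone down, in m: 0 up, 0.006 fully down at its stop. The spring holds 10 N at 0 and 18 N at 0.006; the parts and the plate together weigh about 6 N and do not push it down by themselves, a further push of about 12 N does.
- block: Aluminium forming block with three dark grooves across its top, 44 (x) x 40 (y) x 40 mm high, about 0.2 kg. Origin: centre of its underside; z up. It stands loose on the bench.
- former: Red plastic cylinder with a black dot on top, 40 mm diameter, 40 mm high, standing upright on the bench, about 0.07 kg. Origin: centre of its underside.
- plate: Pressure plate, 0.32 kg: aluminium slab 56 (x) x 110 (y) x 20 mm, dark wooden grip bar centred on top, 20 (x) x 64 (y) x 30 mm high. Origin: centre of the underside; z up; y (the length) must lie along the cassette's y, either way round. On the packed parts the underside is 62 mm above the bench, 56 mm when pressed fully down.
- plate_hole (a point): Middle of the round hole in the plate's underside, at the plate's origin: 14 mm diameter, 20 mm deep, closed on top by the grip bar, so unseen from above. It fits over the brass pin.
- tape: Bystander: roll of green tape lying flat, 64 mm diameter, 19 mm high. Origin: underside centre.
- jar: Bystander: small amber jar with white cap, 48 mm diameter, 55 mm high. Origin: underside centre.
- hammer: Bystander: hammer 220 mm long, lying at the right of the bench.
- screwdriver: Bystander: screwdriver 180 mm long, lying at the left of the bench.
- ringtube: Bystander: short upright steel tube, 26 mm diameter, 45 mm high, near the robot. Origin: underside centre.
- dapblock: Bystander: light wooden block with round hollows, 60 x 60 x 50 mm, at the back. Origin: underside centre.

How it is judged:
By the outcome, as a careful person would: the job done as asked, in the order asked, and still so for the second after the job is handed in, while the arm keeps its last pose, push and grip.
It also fails if it takes over 69 s, if anything falls off the work surface, if the arm or the gripper's body presses on something with over 40 N, if the wrist force passes 120 N, or if a joint passes its speed limit or range.

## Working session

There is one attempt and no reset: what is moved stays moved. The work goes in short steps, Python scripts to look and compute and a tool call to move; the robot and the scene stay as the last step left them, time stands still between calls to the robot, and variables do not carry over. Pictures are saved under pics/ and viewed, at most 10 in all, crops included, and the job is handed in when it is done.

Besides the shell and the picture viewer there is one more tool, called after "Request:" as a command line: name --argument value ..., lists and objects as JSON in quotes. servo_tool: Moves the arm, as the interface text tells. Its arguments: {"type":"object","properties":{"plan":{"type":"string"},"grip":{"type":"number"},"force":{"type":"number"}},"required":["plan"]}

```bash
mkdir -p pics
cat > h.py <<'E'
import numpy as np, cv2
from station import arm
def f(p): return 240/np.tan(np.radians(p["vertical_fov"]/2))
def proj(p,X):
    c=np.array(p["R"])@np.array(X,float)+np.array(p["t"]); return c[0]/c[2]*f(p)+p["cx"], c[1]/c[2]*f(p)+p["cy"]
def ray(p,col,row,z):
    R=np.array(p["R"]);t=np.array(p["t"]);o=-R.T@t
    d=R.T@np.array([(col-p["cx"])/f(p),(row-p["cy"])/f(p),1]); return o+d*(z-o[2])/d[2]
def save(p,n): cv2.imwrite("pics/"+n,p["frame"][:,:,::-1])
E
python3 - <<'E'
from h import *
s=arm.get_state();print(s["clock"],np.round(s["ee_rot"],3).tolist(),s["width"],s["contact_force"])
ims=[]
for n in("scene","side","wrist"):
    p=arm.camera(n);save(p,n+"0.png");ims.append(p["frame"])
    R=np.array(p["R"]);print(n,f(p),np.round(-R.T@np.array(p["t"])),np.round(R,2).tolist(),p["cx"],p["cy"])
    for l,z in(("cassette",0),("pin_tip",72),("pocket_a",22),("block",0),("former",0),("plate",0),("tape",0),("jar",0)):
        m=arm.mark_of(l,p)[:2]
        print(l,[(round(a["conf"],2),np.round(a["pixel"]).tolist(),np.round(ray(p,a["pixel"][1],a["pixel"][0],z)).tolist()) for a in m])
im=np.hstack(ims[:2]);cv2.imwrite("pics/a.png",cv2.resize(im,(800,300))[:,:,::-1])
E
```

```text
0.0 [[-0.0, 1.0, -0.002], [1.0, 0.0, -0.0], [-0.0, -0.002, -1.0]] 85.45868106812074 [-0.5185883  -0.23184774  0.11068115]
scene 468.5647472282647 [1240.  -25.  779.] [[-0.01, 1.0, 0.02], [0.74, 0.02, -0.67], [-0.67, 0.0, -0.74]] 322.5318852471851 235.98400193906278
cassette [(0.74, [281.0, 203.0], [668.0, -265.0, -0.0]), (0.55, [228.0, 341.0], [510.0, 20.0, 0.0])]
pin_tip [(0.78, [205.0, 338.0], [511.0, 9.0, 72.0])]
pocket_a [(0.84, [216.0, 327.0], [495.0, -12.0, 22.0]), (0.82, [218.0, 349.0], [499.0, 37.0, 22.0])]
block [(0.61, [230.0, 445.0], [510.0, 257.0, 0.0])]
former [(0.66, [287.0, 380.0], [673.0, 98.0, -0.0])]
plate [(0.94, [221.0, 234.0], [497.0, -225.0, 0.0]), (0.24, [224.0, 235.0], [506.0, -223.0, 0.0])]
tape [(0.93, [285.0, 453.0], [664.0, 248.0, 0.0]), (0.52, [219.0, 142.0], [496.0, -437.0, 0.0])]
jar [(0.64, [282.0, 206.0], [669.0, -260.0, 0.0])]
side 508.10550907689884 [480. 856. 692.] [[-0.99, -0.12, -0.01], [-0.06, 0.58, -0.81], [0.11, -0.81, -0.58]] 320.4320653261871 245.33716315933597
cassette [(0.59, [284.0, 358.0], [509.0, 26.0, 0.0]), (0.19, [220.0, 367.0], [502
[... 436 characters left out ...]
86, [208.0, 304.0], [667.0, -265.0, 0.0]), (0.61, [298.0, 273.0], [679.0, 89.0, 0.0])]
wrist 377.10701282387186 [625.  72. 375.] [[1.0, 0.0, -0.0], [0.0, -0.96, 0.28], [-0.0, -0.28, -0.96]] 317.1385534094537 236.27421286134066
cassette [(0.66, [186.0, 199.0], [508.0, 15.0, 0.0])]
pin_tip [(0.63, [194.0, 167.0], [504.0, 19.0, 72.0]), (0.26, [385.0, 212.0], [526.0, -163.0, 72.0])]
pocket_a [(0.74, [215.0, 191.0], [505.0, -9.0, 22.0]), (0.62, [155.0, 192.0], [511.0, 47.0, 22.0])]
block []
former [(0.48, [388.0, 211.0], [501.0, -223.0, 0.0])]
plate [(0.81, [390.0, 210.0], [500.0, -224.0, 0.0])]
tape []
jar [(0.86, [414.0, 354.0], [669.0, -258.0, -0.0]), (0.25, [192.0, 171.0], [479.0, 9.0, 0.0])]
```

View pics/scene0.png

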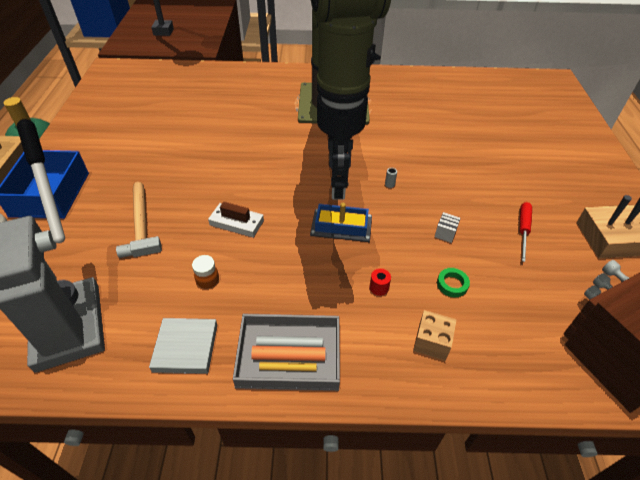

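View pics/wrist0.png

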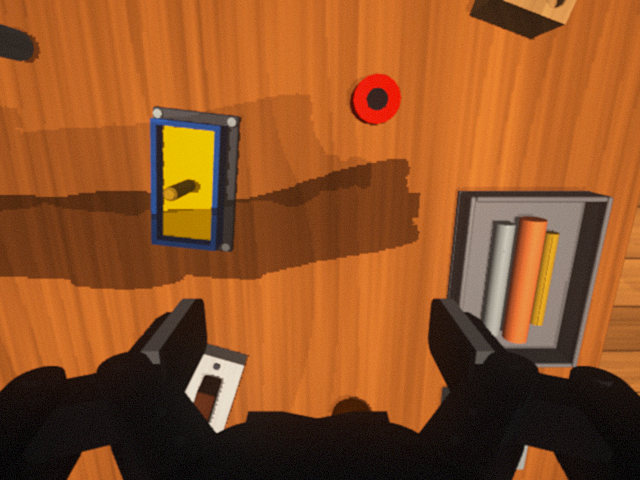

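The scene view shows the cassette at about (341,222), the plate at (236,217), the block at (448,227) and the former at (380,281). The wrist view shows the cassette at (195,180), nearly square to the arm, and the former at (376,98). The network reports agree across cameras once I drop the cassette/jar and block/tape mix-ups. I'll do the former first, with a look from above it.

Request:
servo_tool --plan "0.02 0.01 0.02 0; 0.045 0.022 0.04 0; 0.07 0.034 0.06 0; 0.09 0.043 0.08 0; 0.1 0.048 0.09 0; 0.1 0.048 0.09 0; 0.1 0.048 0.09 0" --grip 1

```text
clock: 2.22
ee_pos: [673.3, 98.9, 141.8]
ee_rot: [[0.001, 1.0, 0.001], [1.0, -0.001, -0.001], [-0.001, 0.001, -1.0]]
contact_force: [0.6, -1.1, 0.9]
width: 85.8
gripper_force: 0.0
```

```bash
cat >> h.py <<'E'
def tool(P,s):  # world point -> tool shift mm
    return np.array(s["ee_rot"]).T@(np.array(P)-np.array(s["ee_pos"]))
def top(p,label,z):  # world contour of largest region, at height z
    g=arm.regions_of(label,p)
    out=[]
    for a in g[:2]:
        out.append((round(a["conf"],2),a["pixels"].sum(),[round(v) for v in a["bbox"]]))
    print(label,out); return g
def rectz(p,mask,z):
    r,c=np.nonzero(mask); P=np.array([ray(p,x,y,z)[:2] for x,y in zip(c,r)],np.float32)
    return cv2.minAreaRect(P)
E
python3 - <<'E'
from h import *
s=arm.get_state();print(s["clock"],np.round(s["ee_pos"],1))
p=arm.camera("wrist");save(p,"w1.png")
F=p["frame"].astype(int);m=(F[...,0]>150)&(F[...,1]<40)&(F[...,2]<40)
g=top(p,"former",40)
for n,mm in(("net",g[0]["pixels"] if g else m),("red",m)):
    print(n,m.sum(),rectz(p,mm,40))
print([ (a["conf"],ray(p,a["pixel"][1],a["pixel"][0],0),tool(ray(p,a["pixel"][1],a["pixel"][0],0),s)) for a in arm.mark_of("former",p)[:2]])
d=(F.sum(2)<120)&g[0]["pixels"] if g else m
E
```

```text
2.225 [673.3  98.9 141.8]
former [(0.75, np.int64(3014), [320, 237, 60, 69])]
net 713 ((675.0109252929688, 98.41043090820312), (46.62069320678711, 38.25398254394531), 89.95565032958984)
red 713 ((679.9754028320312, 84.74256134033203), (36.40629196166992, 17.492671966552734), 29.990692138671875)
[(0.61, array([674.24160278,  96.84873561,   0.        ]), array([ -1.93232827,   0.81755897, 141.78541156]))]
```

View pics/w1.png

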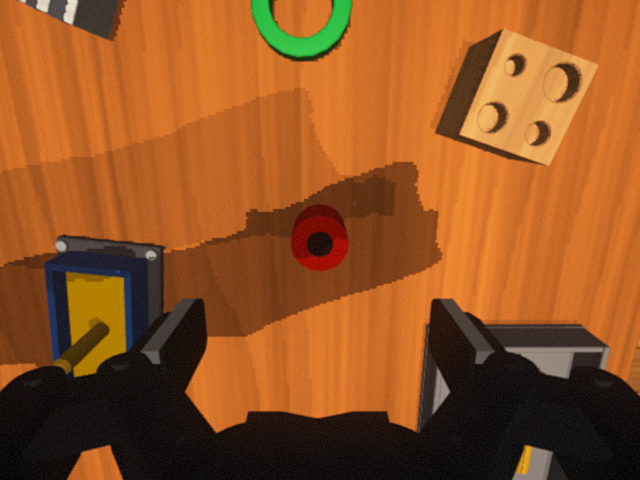

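The former's top (dot at about (319,243)) lies within 2 mm of the tool axis, so I'll go down and grip it.

Request:
servo_tool --plan "-0.001 0 0.03 0; -0.002 0.001 0.065 0; -0.002 0.001 0.095 0; -0.002 0.001 0.118 0; -0.002 0.001 0.127 0; -0.002 0.001 0.127 0"

```text
clock: 3.12
ee_pos: [674.1, 98.0, 14.4]
ee_rot: [[0.0, 1.0, 0.0], [1.0, -0.0, 0.0], [0.0, 0.0, -1.0]]
contact_force: [0.5, -1.3, -0.3]
width: 85.8
gripper_force: 0.0
```

Request:
servo_tool --plan "0 0 0 0; 0 0 0 0; 0 0 0 0; 0 0 0 0; 0 0 0 0; 0 0 0 0" --grip 0 --force 60

```text
clock: 3.88
ee_pos: [674.9, 98.2, 15.5]
ee_rot: [[0.0, 1.0, 0.002], [1.0, -0.0, 0.0], [0.0, 0.002, -1.0]]
contact_force: [-0.0, 0.3, 6.3]
width: 38.1
gripper_force: 60.5
```

Request:
servo_tool --plan "0 0 -0.015 0; 0 0 -0.04 0; 0 0 -0.08 0; 0 0 -0.12 0; -0.02 -0.04 -0.15 0; -0.04 -0.08 -0.16 0; -0.06 -0.12 -0.16 0; -0.08 -0.16 -0.16 0; -0.08 -0.165 -0.16 0; -0.08 -0.165 -0.16 0"

```text
clock: 5.12
ee_pos: [509.6, 18.4, 175.0]
ee_rot: [[-0.0, 1.0, 0.002], [1.0, 0.0, 0.0], [0.0, 0.002, -1.0]]
contact_force: [0.8, 1.3, 0.2]
width: 38.3
gripper_force: 60.4
```

Run:
```python
from h import *
s=arm.get_state();print(s["clock"],np.round(s["ee_pos"],1),s["width"],s["gripper_force"])
p=arm.camera("wrist");save(p,"w2.png")
for l,z in(("cassette",0),("pin_tip",72),("pocket_a",22)):
    print(l,[(round(a["conf"],2),np.round(a["pixel"]),np.round(ray(p,a["pixel"][1],a["pixel"][0],z))) for a in arm.mark_of(l,p)[:2]])
F=p["frame"];h=cv2.cvtColor(F,cv2.COLOR_RGB2HSV)
m=((h[...,0]>20)&(h[...,0]<34)&(h[...,1]>150)&(h[...,2]>60)).astype(np.uint8);print("yellow",rectz(p,m,22))
```

```text
5.125 [509.6  18.4 175. ] 38.27275748378544 60.430283546447754
cassette [(0.82, array([214., 316.]), array([510.,  18.,   0.]))]
pin_tip [(0.69, array([236., 308.]), array([504.,  19.,  72.]))]
pocket_a [(0.78, array([251., 306.]), array([501.,  -9.,  22.])), (0.67, array([180., 314.]), array([507.,  50.,  22.]))]
yellow ((505.4872741699219, 19.342182159423828), (102.20907592773438, 49.982994079589844), 83.4258041381836)
```

View pics/w2.png

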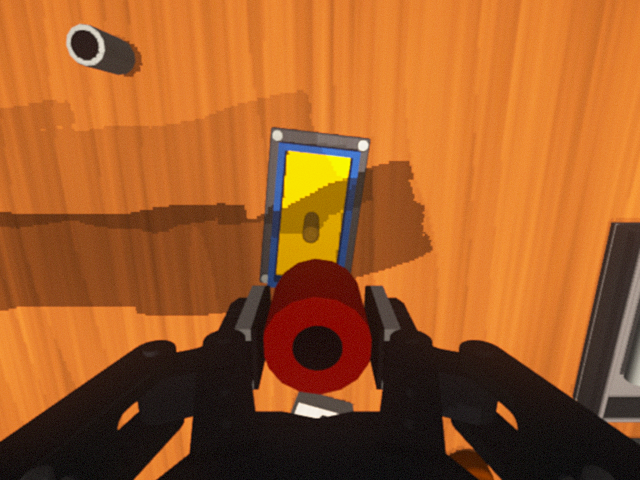

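The cassette's yellow floor fits a 102 x 50 rectangle centred at about (505,19), turned 6.5°. The pin is seen from above at about (311,228). The former is held, with its dot at (318,347). Next I'll turn and lower it over the far pocket, stopping above the wall to check.

Request:
servo_tool --plan "-0.01 -0.003 0 2; -0.02 -0.006 0 4.5; -0.0256 -0.0068 0.02 6.5; -0.0256 -0.0068 0.05 6.5; -0.0256 -0.0068 0.08 6.5; -0.0256 -0.0068 0.1 6.5; -0.0256 -0.0068 0.11 6.5; -0.0256 -0.0068 0.11 6.5; -0.0256 -0.0068 0.11 6.5"

```text
clock: 6.45
ee_pos: [502.7, -7.8, 65.0]
ee_rot: [[0.114, 0.994, 0.001], [0.994, -0.114, -0.0], [0.0, 0.001, -1.0]]
contact_force: [0.2, 0.9, -0.5]
width: 38.6
gripper_force: 60.4
```

Run:
```python
from h import *
s=arm.get_state();print(s["clock"],np.round(s["ee_pos"],1),np.round(s["ee_rot"],3).tolist())
p=arm.camera("wrist");q=arm.camera("side")
c=(505.3,19.2,72)
print("pin exp",proj(p,c),proj(q,c),"former top exp",proj(q,[s["ee_pos"][0],s["ee_pos"][1],s["ee_pos"][2]+25.5]))
for P in(p,q): print([(round(a["conf"],2),np.round(a["pixel"])) for a in arm.mark_of("pin_tip",P)[:2]],[(round(a["conf"],2),np.round(a["pixel"])) for a in arm.mark_of("former",P)[:2]])
a=p["frame"][150:480,180:460];b=q["frame"][200:330,290:430]
b=cv2.resize(b,(int(140*330/130),330),interpolation=cv2.INTER_CUBIC)
cv2.imwrite("pics/w3.png",np.hstack([a,b])[:,:,::-1])
```

```text
6.45 [502.7  -7.8  65. ] [[0.114, 0.994, 0.001], [0.994, -0.114, -0.0], [0.0, 0.001, -1.0]]
pin exp (np.float64(315.07610598380734), np.float64(249.69171458018835)) (np.float64(360.9615128167467), np.float64(254.50499642465363)) former top exp (np.float64(363.2115881318442), np.float64(239.64128133499514))
[(0.89, array([247., 318.]))] [(0.58, array([297., 317.]))]
[(0.62, array([256., 361.]))] [(0.75, array([256., 362.]))]
```

View pics/w3.png

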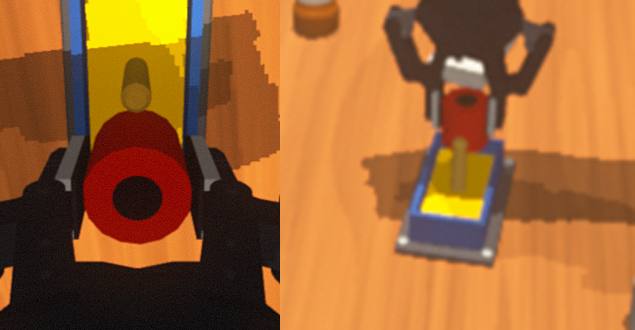

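The wrist crop (left) shows the former (column 317 in the full frame) centred between the blue walls and clear of the pin at (318,247). I'll lower it and release.

Request:
servo_tool --plan "0 0 0.01 0; 0 0 0.018 0; 0 0 0.024 0; 0 0 0.027 0; 0 0 0.027 0; 0 0 0.027 0"

```text
clock: 7.5
ee_pos: [501.8, -7.6, 37.4]
ee_rot: [[0.113, 0.994, -0.001], [0.994, -0.113, -0.0], [-0.0, -0.001, -1.0]]
contact_force: [-1.2, 0.0, 3.1]
width: 38.1
gripper_force: 60.9
```

Request:
servo_tool --plan "0 0 0 0; 0 0 0 0; 0 0 0 0; 0 0 0 0; 0 0 -0.02 0; 0 0 -0.06 0; 0 0 -0.1 0; 0.04 -0.003 -0.11 0; 0.09 -0.006 -0.11 0; 0.14 -0.01 -0.11 0; 0.19 -0.013 -0.11 0; 0.235 -0.016 -0.11 0; 0.26 -0.018 -0.11 0; 0.265 -0.018 -0.11 0; 0.265 -0.018 -0.11 0; 0.265 -0.018 -0.11 0" --grip 1

```text
clock: 9.5
ee_pos: [514.6, 255.5, 147.3]
ee_rot: [[0.116, 0.993, -0.0], [0.993, -0.116, -0.002], [-0.002, -0.0, -1.0]]
contact_force: [0.0, -0.5, 0.0]
width: 85.4
gripper_force: 0.0
```

Run:
```python
from h import *
s=arm.get_state();print(s["clock"],np.round(s["ee_pos"],1))
p=arm.camera("wrist");save(p,"w4.png")
g=top(p,"block",40)
if g:
    m=g[0]["pixels"];print(rectz(p,m,40),rectz(p,m,0))
    cs,_=cv2.findContours(m.astype(np.uint8),0,2);k=max(cs,key=cv2.contourArea);print(cv2.approxPolyDP(k,4,True)[:,0].tolist())
print([(a["conf"],a["pixel"],ray(p,a["pixel"][1],a["pixel"][0],0)) for a in arm.mark_of("block",p)[:2]])
```

```text
9.5 [514.6 255.5 147.3]
block [(0.92, np.int64(4001), [326, 230, 75, 72])]
((520.8565063476562, 257.56756591796875), (46.29090881347656, 44.05417251586914), 65.11719512939453) ((520.4678955078125, 246.43658447265625), (53.68461608886719, 51.0905876159668), 65.11722564697266)
[[305, 192], [288, 251], [345, 267], [363, 220], [359, 209]]
[(0.91, [220.8, 324.6], array([520.58870635, 254.83121037,   0.        ]))]
```

View pics/w4.png

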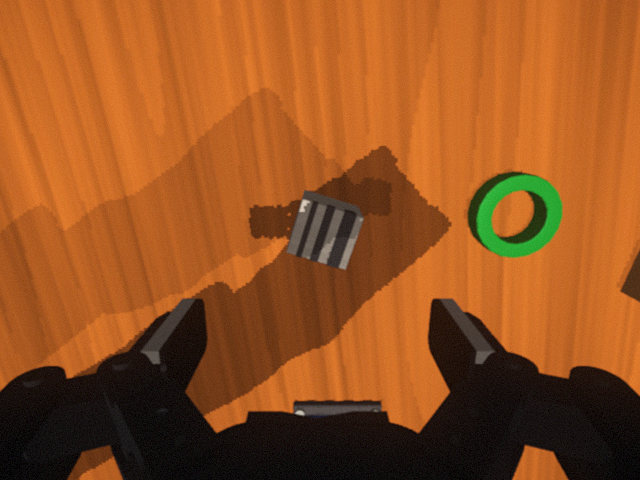

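The block is at about (326,232), with grooves turned about 16° in the picture. I need to know which side is 44 and which 40, so I'll rectify the top plane.

Run:
```python
from h import *
p=arm.camera("wrist");g=arm.regions_of("block",p)[0]["pixels"]
s=8 # px/mm, 70mm square; axis u = 0deg tool-like image-right
src=[];c=(520.9,257);W=70
cor=[(-35,35),(35,35),(35,-35),(-35,-35)]
a=np.radians(-25) # edge direction world, near 65-90
u=np.array([np.cos(a),np.sin(a)]);v=np.array([-u[1],u[0]])
src=np.float32([proj(p,[*(np.array(c)+i*u+j*v),40]) for i,j in cor])
H=cv2.getPerspectiveTransform(src,np.float32([(0,0),(560,0),(560,560),(0,560)]))
o=cv2.warpPerspective(p["frame"],H,(560,560),flags=cv2.INTER_CUBIC)
for k in range(0,561,40): cv2.line(o,(k,0),(k,8),(0,255,0),1);cv2.line(o,(0,k),(8,k),(0,255,0),1)
cv2.imwrite("pics/r4.png",o[:,:,::-1])
```

```text
(no output)
```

View pics/r4.png

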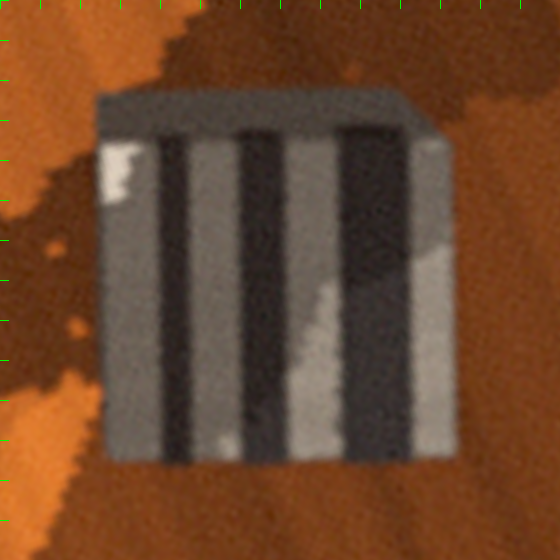

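The top measures 44 mm across the grooves and 40 mm along them, centred at (520,255) with the grooves at 65.8° in the world. I'll turn +17.6° and grip across the grooves.

Request:
servo_tool --plan "-0.001 0.003 0.01 6; -0.0023 0.006 0.03 12; -0.0023 0.006 0.055 17.5; -0.0023 0.006 0.08 17.5; -0.0023 0.006 0.105 17.5; -0.0023 0.006 0.125 17.5; -0.0023 0.006 0.133 17.5; -0.0023 0.006 0.133 17.5; -0.0023 0.006 0.133 17.5"

```text
clock: 10.88
ee_pos: [520.6, 255.0, 15.1]
ee_rot: [[0.407, 0.913, 0.001], [0.913, -0.407, 0.001], [0.001, 0.001, -1.0]]
contact_force: [-0.0, 0.1, 0.8]
width: 85.8
gripper_force: 0.0
```

Request:
servo_tool --plan "0 0 0 0; 0 0 0 0; 0 0 0 0; 0 0 0 0; 0 0 0 0; 0 0 0 0" --grip 0 --force 80

```text
clock: 11.62
ee_pos: [520.5, 255.1, 15.1]
ee_rot: [[0.407, 0.914, 0.001], [0.914, -0.407, 0.001], [0.001, 0.001, -1.0]]
contact_force: [-0.2, -0.4, 5.6]
width: 42.7
gripper_force: 82.7
```

Request:
servo_tool --plan "0 0 -0.015 0; 0 0 -0.04 0; 0 0 -0.08 0; 0 0 -0.12 0; 0 0 -0.14 -6; 0 0 -0.14 -12; 0 0 -0.14 -17.5; 0 0 -0.14 -17.5; 0 0 -0.14 -17.5"

```text
clock: 12.75
ee_pos: [519.9, 254.6, 154.5]
ee_rot: [[0.115, 0.993, 0.0], [0.993, -0.115, -0.0], [-0.0, 0.0, -1.0]]
contact_force: [-0.1, 0.4, -1.1]
width: 42.7
gripper_force: 81.7
```

Run:
```python
from h import *
s=arm.get_state();print(s["clock"],np.round(s["ee_pos"],1),np.round(s["ee_rot"],3).tolist())
p=arm.camera("wrist");z=s["ee_pos"][2]-14.5+40
g=arm.regions_of("block",p)
cs,_=cv2.findContours(g[0]["pixels"].astype(np.uint8),0,2);k=max(cs,key=cv2.contourArea)
k=cv2.approxPolyDP(k,5,True)[:,0]
print(g[0]["conf"],[(c.tolist(),np.round(tool(ray(p,*c,z),s),1).tolist()) for c in k])
```

```text
12.75 [519.9 254.6 154.5] [[0.115, 0.993, 0.0], [0.993, -0.115, -0.0], [-0.0, 0.0, -1.0]]
0.77 [([269, 252], [32.4, -15.6, -25.5]), ([254, 287], [19.9, -21.1, -25.5]), ([259, 386], [-19.6, -21.1, -25.5]), ([375, 386], [-19.6, 21.6, -25.5]), ([380, 286], [20.3, 21.5, -25.5]), ([368, 255], [31.3, 17.1, -25.5])]
```

The block sits square and centred in the grip, within 0.3 mm. Now I'll take it over the near pocket.

Request:
servo_tool --plan "-0.02 0.001 0 0; -0.06 0.004 0 0; -0.1 0.006 0 0; -0.14 0.009 0 0; -0.175 0.011 0 0; -0.197 0.0125 0.02 0; -0.205 0.013 0.045 0; -0.205 0.013 0.06 0; -0.205 0.013 0.064 0; -0.205 0.013 0.064 0; -0.205 0.013 0.064 0"

```text
clock: 14.22
ee_pos: [510.2, 50.2, 90.9]
ee_rot: [[0.112, 0.994, 0.001], [0.994, -0.112, 0.0], [0.001, 0.001, -1.0]]
contact_force: [0.2, -0.0, -1.4]
width: 42.7
gripper_force: 81.6
```

Run:
```python
from h import *
s=arm.get_state();print(s["clock"],np.round(s["ee_pos"],1))
p=arm.camera("wrist");q=arm.camera("side");r=arm.camera("scene")
for P in (q,r): print([(round(a["conf"],2),np.round(a["pixel"])) for a in arm.mark_of("pin_tip",P)[:2]],proj(P,(506,20,72)),[(round(a["conf"],2),np.round(a["pixel"])) for a in arm.mark_of("former",P)[:1]],proj(P,(502.7,-8.8,22)))
a=p["frame"][60:480,140:500];b=cv2.resize(q["frame"][200:320,310:410],(350,420),interpolation=cv2.INTER_CUBIC)
cv2.imwrite("pics/w5.png",np.hstack([a,b])[:,:,::-1])
for sx,sy in((25,52),(-25,52),(30,57),(-30,57)):
    u=np.array([.994,-.113]);v=np.array([.113,.994]);X=np.array([506,20])+sx*u+sy*v
    print(sx,sy,np.round(proj(p,[*X,36])))
```

```text
14.225 [510.2  50.2  90.9]
[(0.64, array([257., 362.])), (0.62, array([219., 363.]))] (np.float64(360.5970982166701), np.float64(254.7168357500005)) [(0.46, array([265., 365.]))] (np.float64(362.1410509695215), np.float64(265.56379381426734))
[(0.91, array([202., 343.])), (0.19, array([206., 354.]))] (np.float64(342.8225902830601), np.float64(203.92412579364435)) [(0.58, array([220., 328.]))] (np.float64(328.9269862660587), np.float64(218.61258820635206))
25 52 [361. 224.]
-25 52 [269. 224.]
30 57 [371. 215.]
-30 57 [259. 215.]
```

View pics/w5.png

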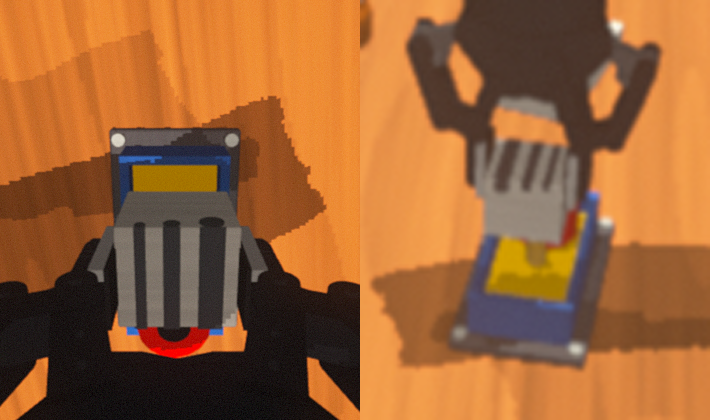

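In the wrist crop, the wall tops span columns 260–370 and the far wall is at row 217, matching the model within 2 px. The former stands upright at the rear. I'll correct by 1 mm in both axes, then lower.

Request:
servo_tool --plan "-0.001 -0.001 0.01 0; -0.001 -0.001 0.02 0; -0.001 -0.001 0.03 0; -0.001 -0.001 0.04 0; -0.001 -0.001 0.047 0; -0.001 -0.001 0.053 0; -0.001 -0.001 0.053 0; -0.001 -0.001 0.053 0"

```text
clock: 15.58
ee_pos: [508.8, 48.8, 37.4]
ee_rot: [[0.113, 0.994, 0.0], [0.994, -0.113, 0.0], [0.0, 0.0, -1.0]]
contact_force: [-0.2, 0.6, -1.7]
width: 42.5
gripper_force: 81.9
```

Request:
servo_tool --plan "0 0 0 0; 0 0 0 0; 0 0 0 0; 0 0 0 0; 0 0 -0.02 0; 0 0 -0.06 0; 0 0 -0.1 0; 0 0 -0.13 0; -0.015 0 -0.14 0; -0.03 0 -0.14 0; -0.03 0 -0.14 0; -0.03 0 -0.14 0; -0.03 0 -0.14 0" --grip 1

```text
clock: 17.2
ee_pos: [505.0, 19.5, 176.6]
ee_rot: [[0.112, 0.994, -0.001], [0.994, -0.112, 0.0], [0.0, -0.001, -1.0]]
contact_force: [-0.3, 0.1, -0.5]
width: 85.3
gripper_force: 0.0
```

Run:
```python
from h import *
s=arm.get_state();print(s["clock"],np.round(s["ee_pos"],1))
p=arm.camera("wrist");cv2.imwrite("pics/w6.png",p["frame"][50:350,170:470,::-1].repeat(2,0).repeat(2,1))
u=np.array([.994,-.113]);v=np.array([.113,.994])
for X in ((506,20,72),): print(np.round(proj(p,X)))
for l,z in(("pin_tip",72),("former",22),("block",22),("cassette",0)): print(l,[(round(a["conf"],2),np.round(a["pixel"]),np.round(ray(p,a["pixel"][1],a["pixel"][0],z),1)) for a in arm.mark_of(l,p)[:1]])
for l in("former","block"):
    g=arm.regions_of(l,p)[0]; print(l,rectz(p,g["pixels"],62))
```

```text
17.2 [505.   19.5 176.6]
[318. 235.]
pin_tip [(0.58, array([237., 320.]), array([506.7,  18.6,  72. ]))]
former [(0.87, array([255., 317.]), array([501.6, -11.1,  22. ]))]
block [(0.69, array([184., 318.]), array([509.2,  47.4,  22. ]))]
cassette [(0.85, array([214., 320.]), array([507.1,  18.8,   0. ]))]
former ((502.8260192871094, -7.00303840637207), (47.41205978393555, 38.239654541015625), 82.50816345214844)
block ((509.1034851074219, 49.27627944946289), (43.572509765625, 43.81380081176758), 83.5830078125)
```

View pics/w6.png

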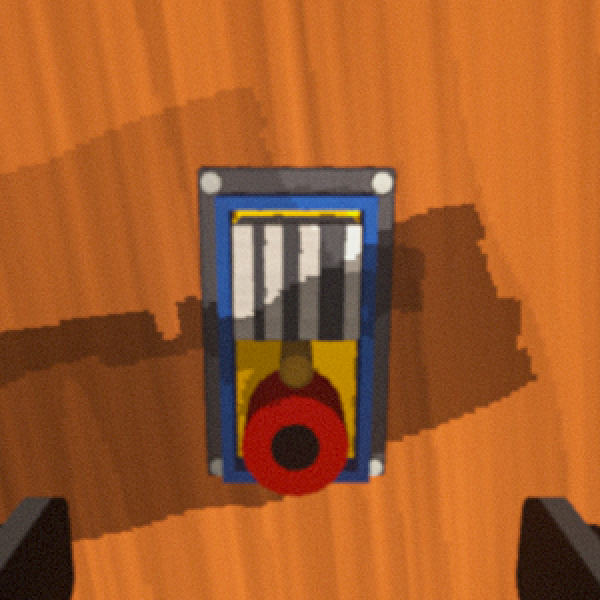

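Both parts stand flat in their pockets, and the pin tip is at about (317,236) in the full frame, so (506,19.5) in the world. The cassette is square with the tool. Next, the plate.

Request:
servo_tool --plan "-0.02 0.001 0 0; -0.06 0.005 0 0; -0.1 0.008 0 0; -0.14 0.011 0 0; -0.18 0.015 0 0; -0.215 0.018 0 0; -0.237 0.0195 0 0; -0.243 0.0195 0 0; -0.243 0.0195 0 0; -0.243 0.0195 0 0"

```text
clock: 18.8
ee_pos: [497.4, -223.0, 177.3]
ee_rot: [[0.111, 0.994, 0.0], [0.994, -0.111, 0.001], [0.001, 0.0, -1.0]]
contact_force: [-0.1, -0.3, -1.3]
width: 85.6
gripper_force: 0.0
```

Run:
```python
from h import *
s=arm.get_state();print(s["clock"],np.round(s["ee_pos"],1))
p=arm.camera("wrist");save(p,"w7.png")
for l,z in(("plate",0),("plate_hole",0)): print(l,[(round(a["conf"],2),np.round(a["pixel"]),np.round(ray(p,a["pixel"][1],a["pixel"][0],z),1)) for a in arm.mark_of(l,p)[:1]])
g=arm.regions_of("plate",p)[0]["pixels"];r=rectz(p,g,20);print("plate@20",r)
h=cv2.cvtColor(p["frame"],cv2.COLOR_RGB2HSV)
b=(cv2.morphologyEx(g.astype(np.uint8),cv2.MORPH_CLOSE,np.ones((15,15)))>0)&(h[...,1]>110)
n,L,st,_=cv2.connectedComponentsWithStats(b.astype(np.uint8));k=1+np.argmax(st[1:,4]);b=L==k
print("bar",b.sum());
for z in(20,50):
    q=rectz(p,b,z);print(z,q)
c=np.array(r[0])
print("tool coords plate",tool([*c,20],s), "yaw tool x",np.degrees(np.arctan2(s["ee_rot"][1][0],s["ee_rot"][0][0])))
src=np.float32([proj(p,[c[0]+i,c[1]+j,20]) for i,j in((-75,75),(75,75),(75,-75),(-75,-75))])
o=cv2.warpPerspective(p["frame"],cv2.getPerspectiveTransform(src,np.float32([(0,0),(600,0),(600,600),(0,600)])),(600,600))
cv2.imwrite("pics/r7.png",o[:,:,::-1])
```

```text
18.8 [ 497.4 -223.   177.3]
plate [(0.58, array([210., 323.]), array([ 502.6, -221.1,    0. ]))]
plate_hole [(0.96, array([208., 322.]), array([ 502.1, -219. ,    0. ]))]
plate@20 ((501.7966613769531, -219.9715118408203), (112.03160095214844, 57.09426498413086), 71.98644256591797)
bar 2229
20 ((501.2938232421875, -225.77752685546875), (73.21900939941406, 21.693098068237305), 71.53895568847656)
50 ((501.7392578125, -218.37664794921875), (65.9145736694336, 19.528945922851562), 71.53892517089844)
tool coords plate [  3.35508506   3.98802364 157.34266275] yaw tool x 83.63068978729639
```

View pics/r7.png

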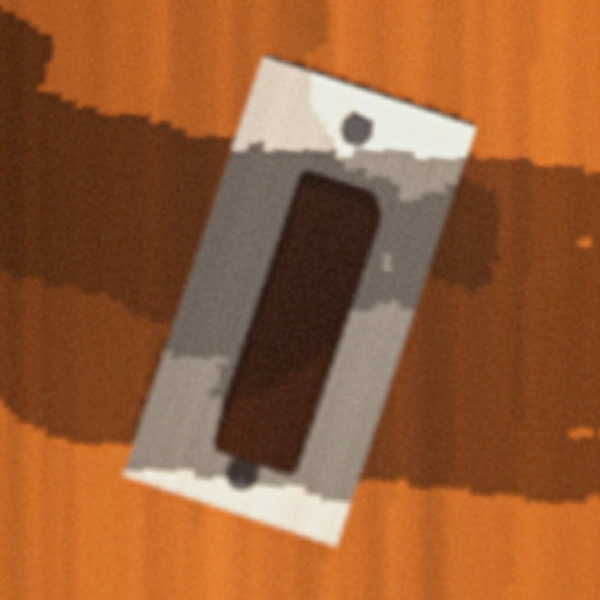

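The rectified view shows the slab's corners centred on (300,301), so the plate is at (501.7,-220). Its length is at 71.6°, and the bar agrees. I'll turn +11.9° and grip the bar.

Request:
servo_tool --plan "0.002 0.002 0.01 6; 0.0055 0.004 0.03 11.9; 0.0055 0.004 0.06 11.9; 0.0055 0.004 0.09 11.9; 0.0055 0.004 0.12 11.9; 0.0055 0.004 0.145 11.9; 0.0055 0.004 0.154 11.9; 0.0055 0.004 0.154 11.9; 0.0055 0.004 0.154 11.9; 0.0055 0.004 0.154 11.9"

```text
clock: 20.25
ee_pos: [502.3, -219.9, 24.2]
ee_rot: [[0.316, 0.949, 0.002], [0.949, -0.316, -0.001], [0.0, 0.002, -1.0]]
contact_force: [0.3, 1.2, 0.5]
width: 85.5
gripper_force: 0.0
```

Request:
servo_tool --plan "0 0 0 0; 0 0 0 0; 0 0 0 0; 0 0 0 0; 0 0 0 0; 0 0 0 0; 0 0 0 0; 0 0 0 0" --grip 0 --force 110

```text
clock: 21.25
ee_pos: [501.8, -219.7, 23.6]
ee_rot: [[0.316, 0.949, 0.0], [0.949, -0.316, -0.0], [-0.0, 0.0, -1.0]]
contact_force: [-1.3, -0.3, 6.4]
width: 18.6
gripper_force: 108.1
```

Request:
servo_tool --plan "0 0 -0.015 0; 0 0 -0.04 0; 0 0 -0.08 0; 0 0 -0.12 0; 0 0 -0.135 -6; 0 0 -0.135 -11.9; 0 0 -0.135 -11.9; 0 0 -0.135 -11.9; 0 0 -0.135 -11.9"

```text
clock: 22.38
ee_pos: [501.4, -219.5, 158.0]
ee_rot: [[0.114, 0.993, -0.001], [0.993, -0.114, 0.0], [0.0, -0.001, -1.0]]
contact_force: [0.3, 0.1, -3.7]
width: 18.1
gripper_force: 108.0
```

Run:
```python
from h import *
s=arm.get_state();print(s["clock"],np.round(s["ee_pos"],1),np.degrees(np.arctan2(s["ee_rot"][1][0],s["ee_rot"][0][0])))
p=arm.camera("wrist");save(p,"w8.png")
g=arm.regions_of("plate",p)[0];m=g["pixels"];print(g["conf"],g["bbox"])
cs,_=cv2.findContours(m.astype(np.uint8),0,2);k=max(cs,key=cv2.contourArea);k=cv2.approxPolyDP(k,4,True)[:,0]
zt=s["ee_pos"][2]-23.5
for c in k: print(c.tolist(),np.round(tool(ray(p,*c,zt+20),s),1).tolist(),np.round(tool(ray(p,*c,zt+50),s),1).tolist())
h=cv2.cvtColor(p["frame"],cv2.COLOR_RGB2HSV)
# grey-slab row profile on central columns
for c in(290,300,317,335,345): print(c,[(r,p["frame"][r,c].tolist()) for r in range(170,330,6)])
```

```text
22.375 [ 501.4 -219.5  158. ] 83.45468460016647
0.92 [318.1, 295.6, 146.6, 243.9]
[254, 169] [56.3, -24.1, 3.5] [59.5, -19.1, -26.5]
[245, 176] [53.6, -27.7, 3.5] [57.4, -22.0, -26.5]
[252, 310] [-3.7, -27.7, 3.5] [11.8, -22.0, -26.5]
[286, 283] [8.8, -12.8, 3.5] [21.8, -10.1, -26.5]
[292, 314] [-5.6, -10.6, 3.5] [10.3, -8.3, -26.5]
[291, 384] [-41.1, -11.7, 3.5] [-18.0, -9.2, -26.5]
[282, 393] [-46.0, -15.9, 3.5] [-21.9, -12.6, -26.5]
[283, 410] [-55.4, -15.7, 3.5] [-29.4, -12.4, -26.5]
[304, 416] [-58.8, -5.9, 3.5] [-32.0, -4.6, -26.5]
[351, 411] [-55.9, 16.1, 3.5] [-29.8, 12.9, -26.5]
[354, 394] [-46.5, 17.3, 3.5] [-22.2, 13.8, -26.5]
[343, 374] [-35.7, 12.0, 3.5] [-13.7, 9.6, -26.5]
[346, 286] [7.5, 12.4, 3.5] [20.7, 10.0, -26.5]
[356, 283] [8.9, 16.6, 3.5] [21.8, 13.3, -26.5]
[360, 295] [3.4, 18.5, 3.5] [17.4, 14.8, -26.5]
[378, 302] [0.1, 26.2, 3.5] [14.8, 21.0, -26.5]
[382, 315] [-6.0, 28.3, 3.5] [9.9, 22.6, -26.5]
[390, 174] [54.4, 28.4, 3.5] [58.0, 22.7, -26.5]
[382, 169] [56.3, 25.2, 3.5] [59.6, 20.1, -26.5]
290 [(170, [98, 87, 75]), (176, [241, 234, 223]), (182, [241, 233,
[... 2249 characters left out ...]
 24]), (308, [50, 23, 13]), (314, [53, 29, 16]), (320, [50, 22, 15]), (326, [52, 26, 16])]
345 [(170, [98, 88, 77]), (176, [241, 235, 221]), (182, [240, 232, 221]), (188, [240, 232, 221]), (194, [241, 234, 222]), (200, [241, 233, 215]), (206, [139, 125, 115]), (212, [138, 128, 116]), (218, [131, 124, 112]), (224, [135, 124, 112]), (230, [134, 121, 113]), (236, [138, 125, 116]), (242, [134, 124, 114]), (248, [118, 108, 97]), (254, [63, 53, 46]), (260, [50, 28, 19]), (266, [49, 23, 18]), (272, [50, 28, 20]), (278, [47, 21, 18]), (284, [55, 30, 21]), (290, [52, 31, 23]), (296, [52, 27, 21]), (302, [46, 24, 14]), (308, [43, 29, 25]), (314, [35, 26, 28]), (320, [24, 14, 12]), (326, [31, 26, 20])]
```

The plate is held square and its centre matches the tool axis within about 0.5 mm. I'll carry it over the pin and stop 9 mm above it.

Request:
servo_tool --plan "0.015 -0.001 0 0; 0.045 -0.004 0 0; 0.08 -0.007 0 0; 0.115 -0.011 0 0; 0.15 -0.014 0 0; 0.185 -0.0175 0 0; 0.215 -0.02 0 0; 0.232 -0.022 0 0; 0.2388 -0.0226 0 0; 0.2388 -0.0226 0.02 0; 0.2388 -0.0226 0.04 0; 0.2388 -0.0226 0.053 0; 0.2388 -0.0226 0.053 0; 0.2388 -0.0226 0.053 0; 0.2388 -0.0226 0.053 0; 0.2388 -0.0226 0.053 0"

```text
clock: 24.48
ee_pos: [506.6, 20.2, 105.8]
ee_rot: [[0.113, 0.994, 0.001], [0.994, -0.113, 0.0], [0.0, 0.001, -1.0]]
contact_force: [-0.3, 0.1, -3.4]
width: 18.5
gripper_force: 107.9
```

Run:
```python
from h import *
s=arm.get_state();print(s["clock"],np.round(s["ee_pos"],1),np.degrees(np.arctan2(s["ee_rot"][1][0],s["ee_rot"][0][0])))
p=arm.camera("wrist")
# cassette foot bolts/edges ahead of plate
g=arm.regions_of("cassette",p)
for a in g[:1]:
    k=max(cv2.findContours(a["pixels"].astype(np.uint8),0,2)[0],key=cv2.contourArea);k=cv2.approxPolyDP(k,3,True)[:,0]
    for c in k: print(c.tolist(),np.round(tool(ray(p,*c,8),s),1)[:2],np.round(tool(ray(p,*c,36),s),1)[:2])
print(np.round(tool((506.2,19.7,72),s),1))
```

```text
24.475 [506.6  20.2 105.8] 83.49872029302178
[252, 138] [ 65.2 -40.2] [ 66.  -35.5]
[254, 168] [ 46.8 -39.8] [ 49.8 -35.1]
[378, 167] [47.5 38.6] [50.3 34.2]
[377, 137] [65.8 37.2] [66.6 32.9]
[-0.5 -0.4 33.8]
```

The cassette foot edges suggest a shift of about (-1,-0.7) mm. I'll apply that and feel down onto the pin.

Request:
servo_tool --plan "-0.001 -0.0007 0 0; -0.001 -0.0007 0.003 0; -0.001 -0.0007 0.006 0; -0.001 -0.0007 0.008 0; -0.001 -0.0007 0.01 0; -0.001 -0.0007 0.0115 0; -0.001 -0.0007 0.013 0; -0.001 -0.0007 0.0145 0; -0.001 -0.0007 0.0145 0"

```text
clock: 25.7
ee_pos: [505.4, 19.2, 90.7]
ee_rot: [[0.113, 0.994, -0.0], [0.994, -0.113, -0.0], [-0.0, -0.0, -1.0]]
contact_force: [0.1, -0.4, -4.2]
width: 18.1
gripper_force: 107.9
```

The underside is 5 mm below the pin tip with no side force, so the hole is on the pin. Now down to the parts and press.

Request:
servo_tool --plan "0 0 0.002 0; 0 0 0.004 0; 0 0 0.0055 0; 0 0 0.007 0; 0 0 0.008 0; 0 0 0.008 0"

```text
clock: 26.45
ee_pos: [505.5, 19.2, 83.4]
ee_rot: [[0.113, 0.994, 0.0], [0.994, -0.113, -0.0], [-0.0, 0.0, -1.0]]
contact_force: [-0.8, -0.1, 6.7]
width: 17.9
gripper_force: 109.4
```

Request:
servo_tool --plan "0 0 0.001 0; 0 0 0.002 0; 0 0 0.003 0; 0 0 0.003 0; 0 0 0.003 0"

```text
clock: 27.08
ee_pos: [505.4, 19.2, 80.7]
ee_rot: [[0.113, 0.994, 0.001], [0.994, -0.113, -0.0], [-0.0, 0.001, -1.0]]
contact_force: [-2.3, -0.6, 8.8]
width: 18.1
gripper_force: 109.9
```

Request:
servo_tool --plan "0 0 0.001 0; 0 0 0.0015 0; 0 0 0.0015 0; 0 0 0.0015 0"

```text
clock: 27.58
ee_pos: [505.5, 19.3, 79.6]
ee_rot: [[0.113, 0.994, 0.001], [0.994, -0.113, -0.0], [-0.0, 0.001, -1.0]]
contact_force: [-2.0, 0.8, 13.7]
width: 18.3
gripper_force: 110.4
```

Request:
servo_tool --plan "0 0 0.001 0; 0 0 0.001 0; 0 0 0.001 0"

```text
clock: 27.95
ee_pos: [505.5, 19.2, 79.5]
ee_rot: [[0.113, 0.994, 0.001], [0.994, -0.113, -0.0], [-0.0, 0.001, -1.0]]
contact_force: [-5.0, 0.1, 23.4]
width: 18.1
gripper_force: 111.9
```

The height has stopped at 79.5 mm (underside about 56) while the force rises from 14 to 23 N, so the floor is at its stop. One last check, then I'll hand in.

Request:
servo_tool --plan "0 0 0 0; 0 0 0 0; 0 0 0 0; 0 0 0 0"

```text
clock: 28.45
ee_pos: [505.5, 19.3, 79.5]
ee_rot: [[0.113, 0.994, 0.001], [0.994, -0.113, -0.0], [-0.0, 0.001, -1.0]]
contact_force: [-4.1, 0.3, 24.6]
width: 18.2
gripper_force: 111.9
```

Run:
```python
from h import *
for n in("side","scene"):
    p=arm.camera(n)
    print(n,proj(p,(505.9,19.4,56)),[(round(a["conf"],2),a["pixel"]) for a in arm.mark_of("plate",p)[:1]])
    for l in("block","former"): print(l,[(round(a["conf"],2),np.round(a["bbox"])) for a in arm.look_for(l,p)[:1]])
s=arm.get_state();print(s["clock"],np.round(s["ee_pos"],1),np.round(s["contact_force"],1))
if s["contact_force"][2]>17 and abs(s["ee_pos"][2]-79.5)<.6: print(arm.job_done())
```

```text
side (np.float64(360.4168611639892), np.float64(260.7786754577815)) [(0.78, [260.5, 358.7])]
block [(0.57, array([356., 280.,  22.,   8.]))]
former []
scene (np.float64(342.1881515319639), np.float64(209.142165279447)) [(0.81, [207.0, 340.1])]
block [(0.44, array([354., 222.,  22.,   3.]))]
former [(0.43, array([327., 220.,  14.,   4.]))]
28.85 [505.5  19.2  79.5] [-4.   0.4 23.3]
the job is handed in; nothing more can be done
None
```

The job is handed in at 28.9 s: both parts are in the cassette, and the plate is on the pin, pressed with about 24 N to a height matching the floor's stop and still held.

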